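Book the restocked bins in at the put-away counter

TASK

Book the three restocked bins in with fingertip presses: press the raised end of the rocker in front of the largest bin fully down, then the one in front of the middle-sized bin, then the one in front of the smallest, so that all three stay tipped over. Finally press the wide bar key on the terminal all the way down to confirm and let it spring back up; leave its small round key alone. Do not pick up or shift the bins or the other things on the counter.

Things in the scene. Friction and masses are not known exactly. Their poses are not given: they have to be found in the camera images.
- bin_large: The large open-topped black plastic parts bin, loose, 120 x 120 x 75 mm (x, y, z), with metal parts inside. It stands on the rear (+x) half of its bay, behind that bay's rocker. Origin at the centre of its underside; z up; its front faces -x, towards the rocker. Not to be moved.
- rock_large (a joint): Rocker in the bay of the large bin, in rad: from 0 (end away from the bin fully raised) to 0.34 (that end pressed fully down against the stop); starts between 0 and 0.06. It is held by friction only (about 2.5 N on the press point moves it) and stays where it is left.
- press_large (a point): Press point of the large bin's rocker: on the paddle's top face, at the ribbed raised end away from the bin, 24 mm from the hinge line; about 52 mm above the work surface at the start, 8 mm lower when fully pressed. It moves with the paddle. x axis along the paddle towards the bin, y along the hinge, z out of the face. The bin's front wall is at least 60 mm beyond this point.
- bay_large: Fixed blue shelf bay carrying the large bin, 220 x 140 mm, 20 mm high; origin at the centre of its underside, x towards the rear. The rocker's grey paddle, 70 mm (x) by 44 mm (y), 8 mm thick, is hinged across its middle at x = -65 mm, z = 44 mm, along y, in a low black housing 80 x 54 mm (39 mm high above the work surface).
- bin_medium: The medium open-topped black plastic parts bin, loose, 90 x 85 x 58 mm (x, y, z), with metal parts inside. It stands on the rear (+x) half of its bay, behind that bay's rocker. Origin at the centre of its underside; z up; its front faces -x, towards the rocker. Not to be moved.
- rock_medium (a joint): Rocker in the bay of the medium bin, in rad: from 0 (end away from the bin fully raised) to 0.34 (that end pressed fully down against the stop); starts between 0 and 0.06. It is held by friction only (about 2.5 N on the press point moves it) and stays where it is left.
- press_medium (a point): Press point of the medium bin's rocker: on the paddle's top face, at the ribbed raised end away from the bin, 24 mm from the hinge line; about 52 mm above the work surface at the start, 8 mm lower when fully pressed. It moves with the paddle. x axis along the paddle towards the bin, y along the hinge, z out of the face. The bin's front wall is at least 60 mm beyond this point.
- bay_medium: Fixed blue shelf bay carrying the medium bin, 220 x 140 mm, 20 mm high; origin at the centre of its underside, x towards the rear. The rocker's grey paddle, 70 mm (x) by 44 mm (y), 8 mm thick, is hinged across its middle at x = -65 mm, z = 44 mm, along y, in a low black housing 80 x 54 mm (39 mm high above the work surface).
- bin_small: The small open-topped black plastic parts bin, loose, 62 x 56 x 42 mm (x, y, z), with metal parts inside. It stands on the rear (+x) half of its bay, behind that bay's rocker. Origin at the centre of its underside; z up; its front faces -x, towards the rocker. Not to be moved.
- rock_small (a joint): Rocker in the bay of the small bin, in rad: from 0 (end away from the bin fully raised) to 0.34 (that end pressed fully down against the stop); starts between 0 and 0.06. It is held by friction only (about 2.5 N on the press point moves it) and stays where it is left.
- press_small (a point): Press point of the small bin's rocker: on the paddle's top face, at the ribbed raised end away from the bin, 24 mm from the hinge line; about 52 mm above the work surface at the start, 8 mm lower when fully pressed. It moves with the paddle. x axis along the paddle towards the bin, y along the hinge, z out of the face. The bin's front wall is at least 60 mm beyond this point.
- bay_small: Fixed blue shelf bay carrying the small bin, 220 x 140 mm, 20 mm high; origin at the centre of its underside, x towards the rear. The rocker's grey paddle, 70 mm (x) by 44 mm (y), 8 mm thick, is hinged across its middle at x = -65 mm, z = 44 mm, along y, in a low black housing 80 x 54 mm (39 mm high above the work surface).
- bar_top (a point): Centre of the top face of the terminal's wide bar key, a grey key 36 mm (x) by 74 mm (y), top about 42 mm above the work surface at rest. z up, x towards the terminal's screen. The terminal is a fixed white desk box, 220 x 140 mm, 26 mm high, with a sloping screen up to about 70 mm high at its rear, 100 mm and more behind the key.
- bar_key (a joint): Travel of the bar key in m: 0 at rest, 0.006 fully down (about 5 N). It springs back by itself.
- round_top (a point): Centre of the top face of the terminal's small round key (20 mm diameter, top about 39 mm above the work surface), 60 mm behind the centre of the bar key, towards the screen. To be left alone.
- round_key (a joint): Travel of the small round key in m: 0 at rest, 0.005 fully down (about 4 N).
- carton: Bystander: loose small cardboard carton, 60 x 90 x 50 mm, between the robot and the bays. Origin at the centre of its underside.
- tape: Bystander: loose roll of clear tape lying flat, 90 mm outer diameter, 45 mm high, between the robot and the bays. Origin at the centre of its underside.
- driver: Bystander: loose screwdriver lying flat, 180 mm long, black handle, between the robot and the bays. Its x axis runs along it, handle to -x.

How it is judged:
By the outcome, as a careful person would: the job done as asked, in the order asked, and still so for the second after the job is handed in, with the robot touching nothing.
It also fails if it takes over 56 s, if anything falls off the work surface, if the arm or the gripper's body presses on something with over 40 N, if the wrist force passes 120 N, or if a joint passes its speed limit or range.

ROBOT

A 6-joint arm with a two-finger parallel gripper is mounted at the origin on the work surface. World frame = base frame: x ahead of the robot, y to its left, z up, the work surface at z = 0. Lengths are in m, angles in degrees, forces in N, time in s.
With the tool pointing down it reaches from about 0.3 to 0.75 m from the base axis. Payload 8.5 kg.
Tool frame: the origin (TCP) lies between the finger pads; the fingertips stand env.finger_overhang ahead of it and the grasp point (between the pads) lies 2 mm behind it (env.finger_overhang is the distance from the TCP to the fingertips, in m); z points along the fingers, y is the line along which they close (so a half turn about z gives the same grasp; the last joint's range is limited). The gripper opens to 85 mm and grips with 20 to 120 N. Pads are 22 mm wide; open, the fingers measure 114 mm over their backs; the gripper's body (76 mm by 85 mm) begins 54 mm behind the grasp point. The pads swing forward as they close: fully open they stand 13 mm farther back than shut.
Start: joints at [-86.591, 21.807, 74.336, -0, 83.858, -12.336], TCP at [0.149, -0.529, 0.248] pointing down, gripper open.
Joint ranges: [-178.18, 178.18], [-50.72, 133.34], [12.68, 142.11], [-81.47, 261.47], [9.98, 163.14], [-165.26, 165.26]. Speed limits (degrees/s): [136.94, 136.94, 180, 180, 180, 180].

INTERFACE

Orientations are given as a 3x3 rotation matrix whose columns are the frame's x, y, z axes.
In Python, from rig import env gives the robot as it stands. The module is installed in compiled form; this text tells all that it offers.
- The arm moves only by the tool jog_arm, never from a script. Its arguments are lists of equal length, an entry for each row: "hand": the finger opening in m, from 0 to 0.0854; "travel": the shift along the world's x, y, z in m, a list of three; "yaw": the turn about the world's z in rad. A call has exactly 5 rows; each row shifts and turns the commanded pose from where the row before left it; what a row does not reach is not made up. A row lasts 1/8 s, in which the tool goes at most 62.5 mm and 10.7 degrees, less where a joint would pass 70% of its speed; a pose out of reach is approached as far as the arm can. A call is refused whole if a number of a shift passes 0.0625 or a number of a turn 0.188, either way. A call with a gripper value outside its range is refused whole. The fingers move at their own pace and stop on an object; "grip_force" is the grip in N (left out, the last holds). Time passes only in rows, so rows that do not move let the fingers close, or fill a call up. It gives the time, the measured TCP pose, the force, the opening and the grip force at its end, in the units of the state.
- env.observe(): the state, without advancing time (a new reading comes with each control period).
- env.get_image(name): name is "scene" or "top"; returns the picture (400x640x3 uint8, red, green, blue); there is no depth.
- env.calibration(name): a dict with "fx", "fy", "cx", "cy" (pixels), "position" and "rotation" of the camera in the world. Camera axes: x right, y down, z forward; pixel columns grow to the right and rows downward; lengths in m; the calibration is good to about 2 mm. A picture is of the moment at which its call begins. calibration takes no time and is no camera call.
- env.close_job(): hands the job in; it is judged then, once.
The state is a dict: "time_s": time; "q": joint angles; "qvel": joint speeds; "joint_efforts": joint torques, N m; "position": TCP position; "tool_rot": TCP orientation; "ft_force": force on the tool from outside, world axes, zero at the start; "wrist_torque": the same for the moment, N m; "grip_width": finger opening in m; "gripper_force": force on a finger pad.
Only numpy, scipy, OpenCV 4.12 (cv2) and the standard library are available. Lean on these libraries where they do the work, as an engineer would, in place of code of your own. Each camera call takes 0.05 s, during which the arm holds its last target. There are 200 camera calls.

## Working session

There is one attempt and no reset: what is moved stays moved. The work goes in short steps, Python scripts to look and compute and a tool call to move; the robot and the scene stay as the last step left them, time stands still between calls to the robot, and variables do not carry over. Pictures are saved under pics/ and viewed, at most 10 in all, crops included, and the job is handed in when it is done.

Besides the shell and the picture viewer there is one more tool, called by a JSON object that holds its "method" and its "body", one argument or row to a line. jog_arm: Moves the arm, as the interface text tells. Its arguments: {"type":"object","properties":{"hand":{"type":"array"},"travel":{"type":"array"},"yaw":{"type":"array"},"grip_force":{"type":"number"}},"required":["hand","travel","yaw"]}

```bash
mkdir -p pics
python3 - <<'E'
from rig import env
import cv2
for n in("top","scene"):
    cv2.imwrite(f"pics/{n}0.png",env.get_image(n)[:,:,::-1]); c=env.calibration(n); print(n,c)
print(env.finger_overhang); print(env.observe())
E
```

```text
top {'fx': 495.4086621521668, 'fy': 495.4086621521668, 'cx': 320.6090164432361, 'cy': 193.81088477076167, 'position': array([ 0.44116164, -0.00168393,  1.2099737 ]), 'rotation': array([[-0.00303716, -0.99731552,  0.07316102],
       [-0.99997592,  0.00348552,  0.00600154],
       [-0.00624044, -0.07314103, -0.99730208]])}
scene {'fx': 371.08165780540656, 'fy': 371.08165780540656, 'cx': 318.59340263028247, 'cy': 201.5395605761131, 'position': array([ 1.18269936, -0.01189384,  0.79004591]), 'rotation': array([[ 0.03344265,  0.74692347, -0.66406846],
       [ 0.99938324, -0.01787094,  0.03022852],
       [ 0.01071087, -0.66466981, -0.74706045]])}
0.017
{'time_s': 0.1, 'q': array([-8.65905877e+01,  2.18370747e+01,  7.43796357e+01, -9.32344317e-04,
        8.38570349e+01, -1.23340844e+01]), 'qvel': array([ 0.06990033, -0.08202983, -0.03955328,  0.03229033, -0.03343514,
        0.05155583]), 'joint_efforts': array([ 4.09944478e-03, -4.49218547e+01, -2.31652880e+01, -2.15010045e-04,
        3.71060873e-03,  1.68565441e-05]), 'position': array([ 0.14922718, -0.52911997,  0.24777858]), 'tool_rot': array([[ 9.62485577e-01,  2.71332833e-01, -9.26946146e-05],
       [ 2.71332725e-01, -9.62484755e-01,  1.28385825e-03],
       [ 2.59135742e-04, -1.26084613e-03, -9.99999172e-01]]), 'ft_force': array([-0.91179352,  0.05908467,  0.3106212 ]), 'wrist_torque': array([0.04381115, 0.00940451, 0.03222153]), 'gripper_force': 0.0, 'grip_width': 0.0852178422220938}
```

View pics/top0.png

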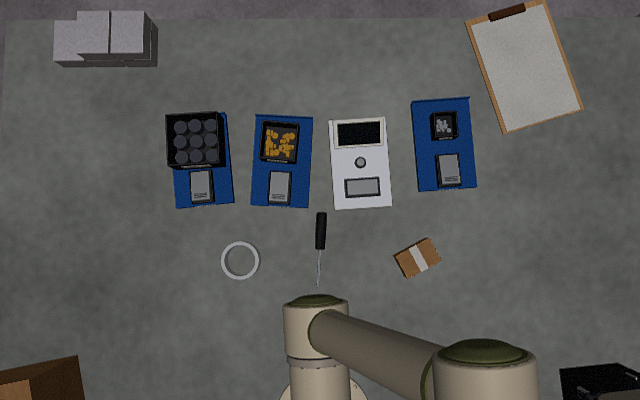

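View pics/scene0.png

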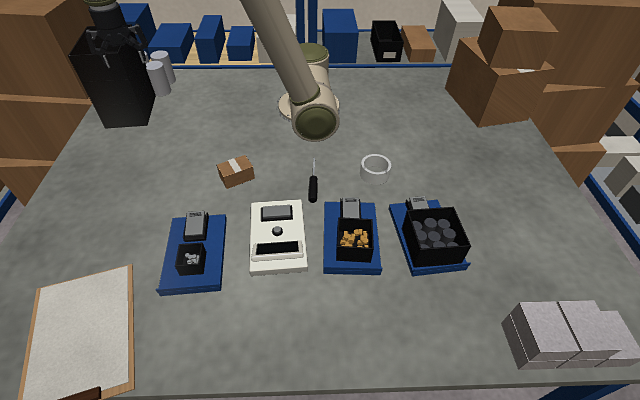

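The top view shows the paddles of the large bin at about (200,185), the medium at (280,186) and the small at (449,169). The bar key is at (361,187) and the round key at (360,162). I'll enlarge this area to measure it.

Run:
```python
import cv2
a=cv2.imread("pics/top0.png")
t=[cv2.resize(a[y:y+50,x:x+50],None,fx=8,fy=8,interpolation=cv2.INTER_CUBIC)[:296] for x,y in((176,165),(255,165),(336,168),(424,148))]
cv2.imwrite("pics/crop.png",cv2.vconcat([cv2.hconcat(t[:2]),cv2.hconcat(t[2:])]))
```

```text
(no output)
```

View pics/crop.png

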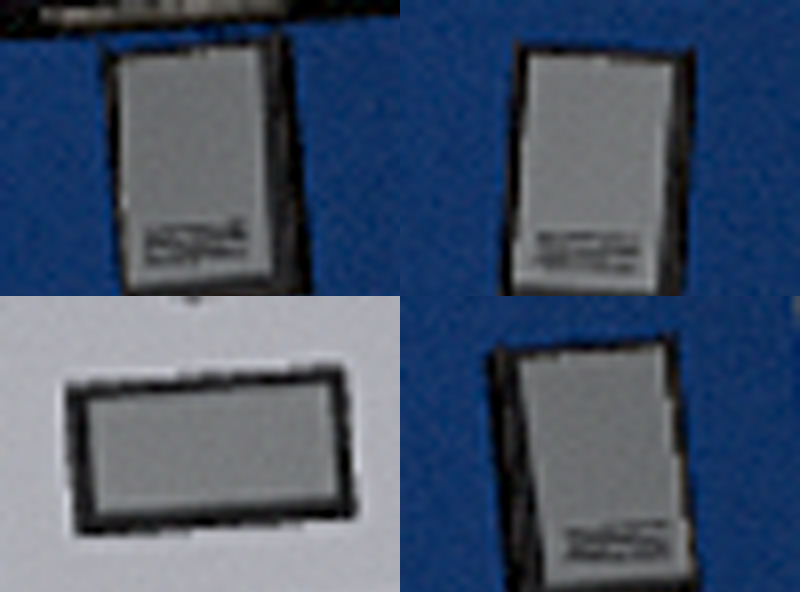

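The ribs are at (200.5,195.2) for large, (278.5,196.5) for medium and (451.1,178.8) for small. The bar key centre is (362.5,186.4).

```bash
cat > h.py <<'E'
import numpy as np
from rig import env
def px(p,z,n="top"):
    c=env.calibration(n); d=c["rotation"]@np.array([(p[0]-c["cx"])/c["fx"],(p[1]-c["cy"])/c["fy"],1]); o=c["position"]
    return o+d*(z-o[2])/d[2]
E
python3 - <<'E'
from h import *
o={'L':(176,165,0),'M':(255,165,0),'B':(336,168,1),'S':(424,148,1)}
f=lambda k,x,y:(o[k][0]+(x%400)/8,o[k][1]+(y-296*o[k][2])/8)
for k,r,lo,hi in(('L',(196,242),(201,282),(190,53)),('M',(588,252),(586,292),(601,58)),('S',(617,542),(618,584),(592,355))):
    a,b=px(f(k,*lo),.054),px(f(k,*hi),.042); d=b-a
    print(k,px(f(k,*r),.052).round(4),'centre',((a+b)/2).round(4),'len',np.hypot(*d[:2]),'yaw',np.arctan2(d[1],d[0]), 'press from centre',((a+b)/2-24e-3*d/np.hypot(*d[:2])).round(4))
a,b=px(f('B',92,460),.042),px(f('B',335,435),.042)
print('B',px(f('B',212,443),.042),px((360,162),.039),np.linalg.norm(b-a))
E
```

```text
L [0.5237 0.2872 0.052 ] centre [0.5463 0.2887 0.048 ] len 0.06924206061022473 yaw 0.10481094822217325 press from centre [0.5224 0.2861 0.0522]
M [0.5201 0.104  0.052 ] centre [0.5434 0.1028 0.048 ] len 0.07026292096188956 yaw -0.04451249432984191 press from centre [0.5194 0.1039 0.0521]
S [ 0.5605 -0.3009  0.052 ] centre [ 0.5826 -0.2989  0.048 ] len 0.06942686674488635 yaw 0.04437498262991909 press from centre [ 0.5586 -0.2999  0.0521]
B [ 0.5441321  -0.09379607  0.042     ] [ 0.6026505  -0.08862241  0.039     ] 0.07222784226475523
```

{"method": "jog_arm", "body": {
  "hand": [0, 0, 0, 0, 0],
  "travel": [
    [0.03, 0.06, 0],
    [0.03, 0.06, 0],
    [0.03, 0.06, 0],
    [0.03, 0.06, 0],
    [0.03, 0.06, 0]
  ],
  "yaw": [-0.05, -0.05, -0.05, -0.05, -0.05]
}}

```text
time_s: 0.72
position: [0.2894, -0.2479, 0.2483]
tool_rot: [[1.0, 0.022, 0.0], [0.022, -1.0, 0.0], [0.0, -0.0, -1.0]]
ft_force: [0.3, -0.0, 0.4]
grip_width: -0.0004
gripper_force: 0.0
```

{"method": "jog_arm", "body": {
  "hand": [0, 0, 0, 0, 0],
  "travel": [
    [0.03, 0.05, 0],
    [0.03, 0.05, 0],
    [0.03, 0.05, 0],
    [0.03, 0.05, 0],
    [0.03, 0.05, 0]
  ],
  "yaw": [0, 0, 0, 0, 0]
}}

```text
time_s: 1.35
position: [0.4396, 0.0021, 0.2483]
tool_rot: [[1.0, 0.025, -0.0], [0.025, -1.0, -0.0], [-0.0, 0.0, -1.0]]
ft_force: [0.3, -1.3, 0.9]
grip_width: 0.0
gripper_force: 0.0
```

{"method": "jog_arm", "body": {
  "hand": [0, 0, 0, 0, 0],
  "travel": [
    [0.014, 0.052, -0.025],
    [0.014, 0.052, -0.025],
    [0.014, 0.052, -0.025],
    [0.014, 0.052, -0.025],
    [0.014, 0.052, -0.025]
  ],
  "yaw": [0, 0, 0, 0, 0]
}}

```text
time_s: 1.98
position: [0.5091, 0.262, 0.1222]
tool_rot: [[1.0, 0.025, -0.0], [0.025, -1.0, -0.0], [-0.0, 0.0, -1.0]]
ft_force: [1.7, -0.9, 0.3]
grip_width: 0.0003
gripper_force: 0.0
```

{"method": "jog_arm", "body": {
  "hand": [0, 0, 0, 0, 0],
  "travel": [
    [0, 0, 0],
    [0, 0, 0],
    [0, 0, 0],
    [0, 0, 0],
    [0, 0, 0]
  ],
  "yaw": [0, 0, 0, 0, 0]
}}

```text
time_s: 2.6
position: [0.5091, 0.2596, 0.1237]
tool_rot: [[1.0, 0.024, 0.001], [0.024, -1.0, 0.0], [0.001, -0.0, -1.0]]
ft_force: [-0.3, 0.5, -0.2]
grip_width: -0.0001
gripper_force: 0.0
```

{"method": "jog_arm", "body": {
  "hand": [0, 0, 0, 0, 0],
  "travel": [
    [0.011, 0.027, 0],
    [0, 0, -0.02],
    [0, 0, -0.02],
    [0, 0, -0.006],
    [0, 0, 0]
  ],
  "yaw": [0.06, 0, 0, 0, 0]
}}

```text
time_s: 3.22
position: [0.5201, 0.287, 0.0775]
tool_rot: [[0.996, 0.084, -0.0], [0.084, -0.996, 0.0], [-0.0, -0.0, -1.0]]
ft_force: [-0.3, 0.1, 0.3]
grip_width: 0.0001
gripper_force: 0.0
```

Run:
```python
from rig import env
import cv2
s=env.observe();print(s["position"],s["ft_force"])
a=env.get_image("scene")[170:240,370:470,::-1];b=env.get_image("top")[150:220,160:260,::-1]
cv2.imwrite("pics/l1.png",cv2.resize(cv2.hconcat([a,b]),None,fx=4,fy=4,interpolation=2))
```

```text
[0.52009562 0.28704144 0.07750066] [-0.3293659   0.13271735  0.31410497]
```

View pics/l1.png

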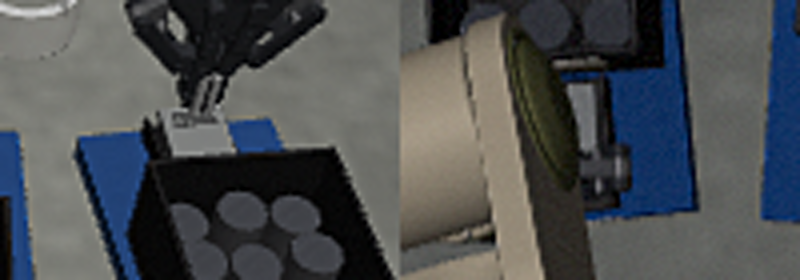

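The fingertips (scene crop about (205,100)) are just above the ribs of the large rocker's raised end, so I'll press.

{"method": "jog_arm", "body": {
  "hand": [0, 0, 0, 0, 0],
  "travel": [
    [0, 0, -0.005],
    [0, 0, -0.004],
    [0, 0, -0.003],
    [0, 0, -0.002],
    [0, 0, 0]
  ],
  "yaw": [0, 0, 0, 0, 0]
}}

```text
time_s: 3.95
position: [0.52, 0.2872, 0.0632]
tool_rot: [[0.996, 0.085, 0.0], [0.085, -0.996, -0.0], [0.0, 0.0, -1.0]]
ft_force: [-0.2, -0.3, -0.3]
grip_width: 0.0001
gripper_force: 0.1
```

{"method": "jog_arm", "body": {
  "hand": [0, 0, 0, 0, 0],
  "travel": [
    [0, 0, -0.001],
    [0, 0, -0.0005],
    [0, 0, 0],
    [0, 0, 0],
    [0, 0, 0]
  ],
  "yaw": [0, 0, 0, 0, 0]
}}

```text
time_s: 4.58
position: [0.5201, 0.2872, 0.0619]
tool_rot: [[0.996, 0.085, 0.0], [0.085, -0.996, 0.0], [0.0, -0.0, -1.0]]
ft_force: [-1.9, -0.3, 2.8]
grip_width: 0.0003
gripper_force: 1.6
```

{"method": "jog_arm", "body": {
  "hand": [0, 0, 0, 0, 0],
  "travel": [
    [0, 0, -0.001],
    [0, 0, -0.001],
    [0, 0, 0],
    [0, 0, 0],
    [0, 0, 0]
  ],
  "yaw": [0, 0, 0, 0, 0]
}}

```text
time_s: 5.2
position: [0.5202, 0.2872, 0.0612]
tool_rot: [[0.996, 0.085, 0.001], [0.085, -0.996, 0.0], [0.001, -0.0, -1.0]]
ft_force: [-4.9, -1.9, 14.8]
grip_width: 0.0
gripper_force: 7.7
```

{"method": "jog_arm", "body": {
  "hand": [0, 0, 0, 0, 0],
  "travel": [
    [0, 0, -0.001],
    [0, 0, 0],
    [0, 0, 0],
    [0, 0, 0],
    [0, 0, 0]
  ],
  "yaw": [0, 0, 0, 0, 0]
}}

```text
time_s: 5.82
position: [0.5202, 0.2873, 0.0611]
tool_rot: [[0.996, 0.085, 0.002], [0.085, -0.996, 0.0], [0.002, -0.0, -1.0]]
ft_force: [-8.2, -2.9, 21.4]
grip_width: -0.0004
gripper_force: 11.3
```

{"method": "jog_arm", "body": {
  "hand": [0, 0, 0, 0, 0],
  "travel": [
    [0, 0, 0.01],
    [0, 0, 0.02],
    [0, 0, 0.02],
    [0, -0.06, 0],
    [0, -0.06, 0]
  ],
  "yaw": [0, 0, 0, -0.06, -0.06]
}}

```text
time_s: 6.45
position: [0.52, 0.1661, 0.1089]
tool_rot: [[0.999, -0.036, 0.001], [-0.036, -0.999, -0.0], [0.001, 0.0, -1.0]]
ft_force: [1.2, 0.6, 0.6]
grip_width: -0.0001
gripper_force: 0.0
```

Run:
```python
from rig import env
import cv2
s=env.observe();print(s["position"],s["ft_force"])
a=env.get_image("scene")[170:240,370:470,::-1];b=env.get_image("top")[150:220,160:260,::-1]
cv2.imwrite("pics/l2.png",cv2.resize(cv2.hconcat([a,b]),None,fx=4,fy=4,interpolation=2))
```

```text
[0.52002735 0.16607227 0.10886241] [1.20241114 0.59379281 0.57012578]
```

View pics/l2.png

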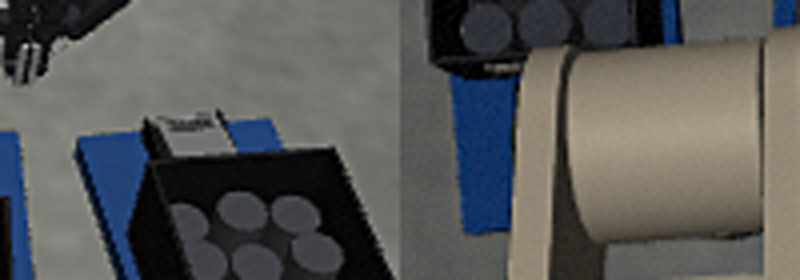

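The large rocker's ribbed end now sits low (ribs foreshortened at about (190,125) in the crop), and it hit a hard stop at 21 N. The medium rocker is next.

{"method": "jog_arm", "body": {
  "hand": [0, 0, 0, 0, 0],
  "travel": [
    [-0.001, -0.031, 0],
    [-0.001, -0.031, 0],
    [0, 0, -0.015],
    [0, 0, -0.015],
    [0, 0, 0]
  ],
  "yaw": [0, 0, 0, 0, 0]
}}

```text
time_s: 7.18
position: [0.5175, 0.1057, 0.0776]
tool_rot: [[0.999, -0.034, -0.002], [-0.034, -0.999, 0.0], [-0.002, -0.0, -1.0]]
ft_force: [0.2, 0.1, 1.0]
grip_width: -0.0
gripper_force: 0.0
```

{"method": "jog_arm", "body": {
  "hand": [0, 0, 0, 0, 0],
  "travel": [
    [0, 0, -0.006],
    [0, 0, -0.004],
    [0, 0, -0.003],
    [0, 0, -0.003],
    [0, 0, 0]
  ],
  "yaw": [0, 0, 0, 0, 0]
}}

```text
time_s: 7.8
position: [0.5179, 0.1052, 0.0627]
tool_rot: [[0.999, -0.035, -0.0], [-0.035, -0.999, 0.0], [-0.0, -0.0, -1.0]]
ft_force: [-0.8, -0.2, 0.4]
grip_width: 0.0
gripper_force: 0.1
```

{"method": "jog_arm", "body": {
  "hand": [0, 0, 0, 0, 0],
  "travel": [
    [0, 0, -0.002],
    [0, 0, -0.001],
    [0, 0, -0.001],
    [0, 0, 0],
    [0, 0, 0]
  ],
  "yaw": [0, 0, 0, 0, 0]
}}

```text
time_s: 8.43
position: [0.5182, 0.1052, 0.0611]
tool_rot: [[0.999, -0.035, 0.002], [-0.035, -0.999, -0.0], [0.002, 0.0, -1.0]]
ft_force: [-11.1, -0.0, 27.0]
grip_width: 0.0001
gripper_force: 13.6
```

{"method": "jog_arm", "body": {
  "hand": [0, 0, 0, 0, 0],
  "travel": [
    [0, 0, 0.01],
    [0, 0, 0.03],
    [0, 0, 0.02],
    [0.005, -0.058, 0],
    [0.005, -0.058, 0]
  ],
  "yaw": [0, 0, 0, 0.02, 0.02]
}}

```text
time_s: 9.05
position: [0.5285, -0.0121, 0.1192]
tool_rot: [[1.0, 0.007, 0.002], [0.007, -1.0, -0.001], [0.002, 0.001, -1.0]]
ft_force: [1.1, -0.2, 0.4]
grip_width: 0.0001
gripper_force: 0.0
```

{"method": "jog_arm", "body": {
  "hand": [0, 0, 0, 0, 0],
  "travel": [
    [0.006, -0.058, 0],
    [0.006, -0.058, 0],
    [0.006, -0.058, 0],
    [0.006, -0.058, 0],
    [0.005, -0.057, 0]
  ],
  "yaw": [0.02, 0.02, 0, 0, 0]
}}

```text
time_s: 9.68
position: [0.5571, -0.3022, 0.1188]
tool_rot: [[0.999, 0.044, 0.001], [0.044, -0.999, -0.001], [0.001, 0.001, -1.0]]
ft_force: [-0.5, 0.9, -0.8]
grip_width: 0.0001
gripper_force: 0.0
```

{"method": "jog_arm", "body": {
  "hand": [0, 0, 0, 0, 0],
  "travel": [
    [0, 0, 0],
    [0, 0, -0.015],
    [0, 0, -0.015],
    [0, 0, 0],
    [0, 0, 0]
  ],
  "yaw": [0, 0, 0, 0, 0]
}}

```text
time_s: 10.3
position: [0.5573, -0.2993, 0.089]
tool_rot: [[0.999, 0.046, 0.0], [0.046, -0.999, -0.0], [0.0, 0.0, -1.0]]
ft_force: [0.5, 0.1, -0.5]
grip_width: 0.0001
gripper_force: 0.0
```

Run:
```python
from rig import env
import cv2
s=env.observe();print(s["position"],s["ft_force"])
a=env.get_image("scene")
c=lambda x,y:a[y:y+70,x:x+100,::-1]
cv2.imwrite("pics/s1.png",cv2.resize(cv2.hconcat([c(150,180),c(300,170)]),None,fx=4,fy=4,interpolation=2))
```

```text
[ 0.5572784  -0.2993311   0.08897134] [ 0.52154395  0.11764303 -0.53177902]
```

View pics/s1.png

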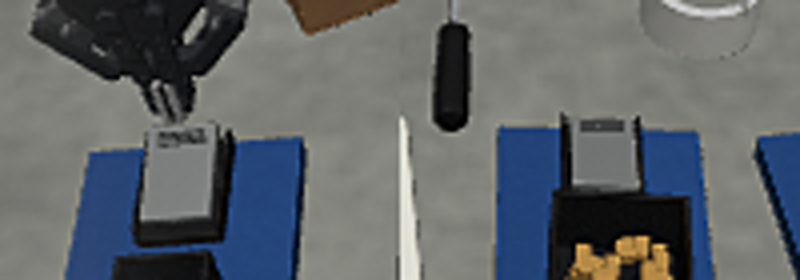

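The medium rocker is down (ribs sunk at (603,125)). The fingertips (170,110) are above the small rocker's ribs (182,137).

{"method": "jog_arm", "body": {
  "hand": [0, 0, 0, 0, 0],
  "travel": [
    [0, 0, -0.011],
    [0, 0, -0.006],
    [0, 0, -0.004],
    [0, 0, -0.003],
    [0, 0, -0.003]
  ],
  "yaw": [0, 0, 0, 0, 0]
}}

```text
time_s: 10.98
position: [0.5567, -0.2999, 0.0619]
tool_rot: [[0.999, 0.045, -0.001], [0.045, -0.999, -0.0], [-0.001, 0.0, -1.0]]
ft_force: [-4.0, 1.3, 5.2]
grip_width: -0.0001
gripper_force: 2.4
```

{"method": "jog_arm", "body": {
  "hand": [0, 0, 0, 0, 0],
  "travel": [
    [0, 0, -0.002],
    [0, 0, -0.001],
    [0, 0, -0.001],
    [0, 0, 0],
    [0, 0, 0]
  ],
  "yaw": [0, 0, 0, 0, 0]
}}

```text
time_s: 11.6
position: [0.5568, -0.3, 0.0609]
tool_rot: [[0.999, 0.045, 0.001], [0.045, -0.999, -0.002], [0.001, 0.002, -1.0]]
ft_force: [-11.6, 3.5, 25.5]
grip_width: 0.0001
gripper_force: 13.4
```

{"method": "jog_arm", "body": {
  "hand": [0, 0, 0, 0, 0],
  "travel": [
    [0, 0, 0.01],
    [0, 0, 0.02],
    [0, 0, 0.02],
    [-0.004, 0.052, 0],
    [-0.004, 0.052, 0]
  ],
  "yaw": [0, 0, 0, 0.02, 0.02]
}}

```text
time_s: 12.22
position: [0.5491, -0.1949, 0.1078]
tool_rot: [[0.996, 0.084, 0.001], [0.084, -0.996, -0.0], [0.001, 0.0, -1.0]]
ft_force: [0.4, -0.6, 0.2]
grip_width: 0.0003
gripper_force: 0.0
```

{"method": "jog_arm", "body": {
  "hand": [0, 0, 0, 0, 0],
  "travel": [
    [-0.003, 0.051, 0],
    [-0.003, 0.051, 0],
    [0, 0, -0.02],
    [0, 0, -0.015],
    [0, 0, 0]
  ],
  "yaw": [0, 0, 0, 0, 0]
}}

```text
time_s: 12.85
position: [0.5427, -0.0942, 0.0717]
tool_rot: [[0.996, 0.084, -0.002], [0.084, -0.996, 0.001], [-0.002, -0.001, -1.0]]
ft_force: [-0.0, 0.3, 0.0]
grip_width: 0.0
gripper_force: 0.0
```

Run:
```python
from rig import env
import cv2
s=env.observe();print(s["position"],s["ft_force"])
a=env.get_image("scene")
c=lambda x,y:a[y:y+70,x:x+100,::-1]
cv2.imwrite("pics/b1.png",cv2.resize(cv2.hconcat([c(150,180),c(230,170)]),None,fx=4,fy=4,interpolation=2))
```

```text
[ 0.54269456 -0.09416     0.07170885] [-0.00281729  0.26113     0.03785573]
```

View pics/b1.png

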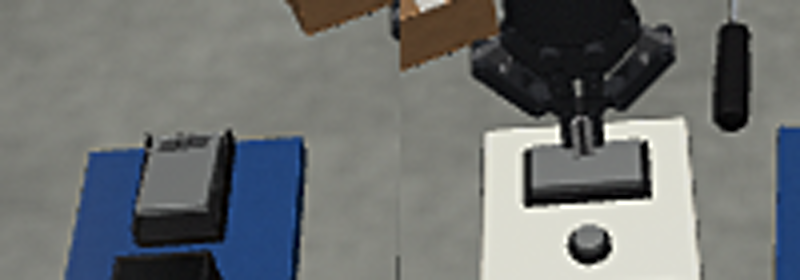

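The small rocker is down (ribs sunk at (183,142)). The fingers (582,140) are over the bar key and well clear of the round key at (590,243).

{"method": "jog_arm", "body": {
  "hand": [0, 0, 0, 0, 0],
  "travel": [
    [0, 0, -0.01],
    [0, 0, -0.003],
    [0, 0, -0.003],
    [0, 0, -0.002],
    [0, 0, 0]
  ],
  "yaw": [0, 0, 0, 0, 0]
}}

```text
time_s: 13.52
position: [0.5429, -0.094, 0.055]
tool_rot: [[0.996, 0.085, -0.0], [0.085, -0.996, -0.0], [-0.0, 0.0, -1.0]]
ft_force: [-1.6, -1.2, 3.6]
grip_width: 0.0001
gripper_force: 1.8
```

{"method": "jog_arm", "body": {
  "hand": [0, 0, 0, 0, 0],
  "travel": [
    [0, 0, -0.002],
    [0, 0, -0.001],
    [0, 0, -0.001],
    [0, 0, 0],
    [0, 0, 0]
  ],
  "yaw": [0, 0, 0, 0, 0]
}}

```text
time_s: 14.15
position: [0.5431, -0.094, 0.0528]
tool_rot: [[0.996, 0.085, 0.001], [0.085, -0.996, -0.001], [0.001, 0.001, -1.0]]
ft_force: [-8.8, 0.2, 23.6]
grip_width: -0.0
gripper_force: 11.3
```

The bar key bottomed out at 23.6 N with the tip 6 mm below rest. I'll lift away.

{"method": "jog_arm", "body": {
  "hand": [0, 0, 0, 0, 0],
  "travel": [
    [0, 0, 0.01],
    [0, 0, 0.03],
    [0, 0, 0.04],
    [0, 0, 0.04],
    [0, 0, 0]
  ],
  "yaw": [0, 0, 0, 0, 0]
}}

```text
time_s: 14.78
position: [0.5443, -0.094, 0.1735]
tool_rot: [[0.996, 0.085, 0.006], [0.085, -0.996, -0.002], [0.006, 0.002, -1.0]]
ft_force: [0.6, 0.3, -0.8]
grip_width: -0.0001
gripper_force: 0.0
```

{"method": "jog_arm", "body": {
  "hand": [0, 0, 0, 0, 0],
  "travel": [
    [-0.03, 0, 0.02],
    [0, 0, 0],
    [0, 0, 0],
    [0, 0, 0],
    [0, 0, 0]
  ],
  "yaw": [0, 0, 0, 0, 0]
}}

```text
time_s: 15.4
position: [0.5132, -0.0938, 0.1902]
tool_rot: [[0.996, 0.085, -0.001], [0.085, -0.996, 0.0], [-0.001, -0.001, -1.0]]
ft_force: [-0.0, -0.0, -0.5]
grip_width: 0.0002
gripper_force: 0.0
```

Run:
```python
from rig import env
import cv2
s=env.observe();print(s["position"],s["ft_force"])
a=env.get_image("scene")[130:280,150:480,::-1]
cv2.imwrite("pics/f1.png",cv2.resize(a,None,fx=2.4,fy=2.4,interpolation=2))
```

```text
[ 0.51322384 -0.09378487  0.19018827] [-0.04617535 -0.03032456 -0.5357979 ]
```

View pics/f1.png

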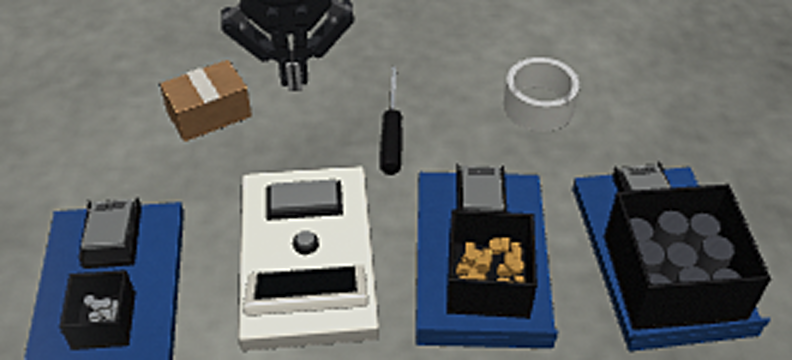

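All three rockers are tipped: small (110,210), medium (482,172) and large (640,172). The bar key (303,197) is back up and nothing else has moved, so I'm handing in.

```bash
python3 -c "
from rig import env
print(env.close_job())"
```

```text
the job is handed in; nothing more can be done
None
```

I pressed the large, medium and small rockers fully down in that order; all three stayed tipped. I then pressed the bar key to its stop and it sprang back up. I left the round key alone, nothing else looked moved in the last picture, and the job was handed in at about 15 s; no verdict came back.

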